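# Bolt the parts chest shut

## Robot

A 7-joint arm with a two-finger parallel gripper is mounted at the origin on the work surface. World frame = base frame: x ahead of the robot, y to its left, z up, the work surface at z = 0. Lengths are in m, angles in rad, forces in N, time in s.
With the tool pointing down it reaches from about 0.4 to 0.85 m from the base axis. Payload 4.5 kg.
Tool frame: the origin (TCP) lies on the centre line of the jaws, within the pads' length; the fingertips stand 14 mm ahead of it and the grasp point (between the pads) lies 5 mm behind it; y points along the fingers, z is the direction in which the jaws open and shut, and the axes are right-handed (so a half turn about y gives the same grasp; the last joint's range is limited). The gripper opens to 88 mm and grips with 3 to 60 N. Pads are 18 mm wide; open, the fingers measure 123 mm over their backs; the gripper's body (75 mm by 187 mm) begins 45 mm behind the grasp point.
Start: joints at [1.312, 0.689, -0.195, 1.565, 0.157, 0.902, -0.215], TCP at [0.18, -0.598, 0.253] pointing down, gripper open.
Joint ranges: [-3.01, 3.01], [-0.46, 2.08], [-1.47, 1.51], [0.13, 2.56], [-1, 4.14], [0.04, 2.09], [-2.66, 2.66]. Speed limits (rad/s): [2.57, 2.57, 3.14, 3.14, 3.14, 3.14, 3.14].

## Interface

Orientations are given as a unit quaternion [x, y, z, w].
In Python, from plant import get_state, imaging, job gives the robot as it stands.
- The arm moves only by the tool send_rows, never from a script. Its argument "motion" is a list that holds one entry, the list of rows, each a list of 7 numbers: the turn, a rotation vector about the tool's x, y, z scaled (see below), then the shift along the tool's x, y, z scaled (see below), then the gripper's target within -1 to 1 (shut at 1, half-way at 0, fully open at -1). In form: [[[rx, ry, rz, tx, ty, tz, gripper], ...]]. A call has exactly 5 rows; each row shifts and turns the commanded pose from where the row before left it, along the tool's axes as they then stand; what a row does not reach is not made up. The controller multiplies each number of a shift by 0.02 m and each number of a turn by 0.08 rad. A row lasts 1/12 s, in which the tool goes at most 41.7 mm and 7.16 degrees, less where a joint would pass 70% of its speed; a pose out of reach is approached as far as the arm can. A call with a number of a shift or a turn outside -1 to 1 is refused whole. A call with a gripper value outside its range is refused whole. The fingers move at their own pace and stop on an object; "force" is the grip in N (left out, the last holds). Time passes only in rows, so rows that do not move let the fingers close, or fill a call up. It gives the time, the measured TCP pose, the force and the opening at its end, in the units of the state.
- get_state(): the state, without advancing time (a new reading comes with each control period).
- imaging.snapshot(name): name is "scene" or "top" or "wrist"; returns a dict with "img" (384x512x3 uint8, red, green, blue), "camera_matrix" (3x3 intrinsics, pixels), "dist_coeffs" ([k1, k2, p1, p2, k3] as OpenCV has them; the pictures are not rectified), "R" (3x3) and "t" (3): a world point X has camera coordinates R X + t; the wrist camera has in their place "hand_eye" (4x4, takes a point from camera to tool coordinates, whose origin is the TCP and whose axes are the tool frame's). Camera axes: x right, y down, z forward; pixel columns grow to the right and rows downward; lengths in m; the calibration is good to about 2 mm. A picture is of the moment at which its call begins: read the wrist's pose just before it. There is no depth.
- job.finish_job(): hands the job in, once; it reports no verdict.
The state is a dict: "clock": time; "q": joint angles; "qd": joint speeds; "joint_torque": joint torques, N m; "tool_pos": TCP position; "eef_rot": TCP orientation; "contact_force": force on the tool from outside, world axes, zero at the start; "moment": the same for the moment, N m; "opening": opening from 0.0 (shut) to 1.0 (fully open).
Only numpy, scipy, OpenCV 4.12 (cv2) and the standard library are available. Lean on these libraries where they do the work, as an engineer would, in place of code of your own. Each camera call takes 0.05 s, during which the arm holds its last target.

## Task

Bolt the lid of the steel parts chest: slide the barrel bolt across with its handle upright, feel for the notch just short of the end of the slot, then turn the handle all the way down into the notch and let go. Go gently, never ramming the stop or forcing the handle against the edge of the slot, and leave the other things standing where they are.

Things in the scene. Friction and masses are not known exactly. Their poses are not given: they have to be found in the camera images.
- chest: Grey steel parts chest, fixed on the bench: 206 mm (its x) by 280 mm (its y), flat top 90 mm above the bench. Origin: centre of its underside; z up. The top is a lid leaf (-y end to y = +53 mm) and a narrow fixed deck (+y end). A barrel bolt lies on the lid along the chest's y, its axis at chest x = -15 mm, 122 mm above the bench; it shoots towards chest +y into a staple on the deck.
- lock: Fixed parts of the bolt. Origin on the lid under the bolt's axis; axes as the chest. Base plate 58 x 185 x 4 mm, two bearing blocks 42 mm high, and a dark steel cover, a channel 41 mm wide, 118 mm long, top 56 mm above the lid and 8 mm thick, with an L-shaped slot: a straight run 12.5 mm wide along the bolt for the upright handle, near whose +y end a notch leaves it down the chest's +x side.
- notch (a point): Nominal place of the notch, on the bolt's axis (32 mm above the lid). The cover was clamped by hand: the true notch, 13 mm wide, lies up to 18 mm either way along chest y, not measured; once clamped it is rigid. The slot runs on past the notch to a solid stop: a shank against the stop is 10 mm too far (+y) for the middle of the notch. Anywhere else the slot's edge keeps the handle from turning.
- staple (a point): Middle of the steel staple on the deck that takes the bolt's end: 33 mm wide, 20 mm long, 48 mm high, this point 32 mm above the deck, on the bolt's axis.
- knob (a point): Centre of the steel ball (20 mm diameter) on the bolt's handle, 60 mm from the bolt's axis on a square shank, 10 x 10 mm. At the start upright, ball centre 182 mm above the bench and 36 mm above the cover's top; turned down it lies level on the chest's +x side, 122 mm above the bench, 32 mm above the lid. It can swivel between flat fingers that close along the bolt.
- throw (a joint): How far the bolt is shot, in m, towards chest +y: 0 to 0.012 at the start (drawn back; handle at chest y = -62 mm + throw). The middle of the notch lies somewhere between 0.046 and 0.082; the stop is met 0.010 past it. Dry friction about 2.5 N, no spring; stays where it is left.
- turn (a joint): Angle of the handle about the bolt's axis, in rad: 0 upright, growing towards the chest's +x side, 1.57 level, fully down in the notch (limit 1.6). Friction of about 1 N at the ball, so it stays where it is left. In the straight slot it has a play of about 0.06 either way.
- coupling: Bystander: turned steel coupling, 42 mm diameter, 46 mm high, standing loose on the chest's deck near the -x, +y corner. Origin: centre of its underside.
- sleeve: Bystander: steel sleeve, 48 mm outside diameter, 55 mm high, loose on the bench to the left of the chest. Origin: centre of its underside.
- bin: Bystander: open blue parts bin, 150 x 110 mm, 65 mm high, loose on the bench to the right of the chest. Origin: centre of its underside.

How it is judged:
By the outcome, as a careful person would: the job done as asked, in the order asked, and still so for the second after the job is handed in, with the robot touching nothing.
It also fails if it takes over 58 s, if anything falls off the work surface, if the arm or the gripper's body presses on something with over 40 N, if the wrist force passes 120 N, or if a joint passes its speed limit or range.

## Working session

There is one attempt and no reset: what is moved stays moved. The work goes in short steps, Python scripts to look and compute and a tool call to move; the robot and the scene stay as the last step left them, time stands still between calls to the robot, and variables do not carry over. Pictures are saved under pics/ and viewed, and the job is handed in when it is done.

Besides the shell and the picture viewer there is one more tool, called after "Call:" as name([rows], argument=value, ...), one row to a line, values as JSON. send_rows: Moves the arm, as the interface text tells. Its arguments: {"type":"object","properties":{"motion":{"type":"array"},"force":{"type":"number"}},"required":["motion"]}

```bash
ls; mkdir -p pics
python3 - <<'E'
from plant import get_state, imaging
import cv2
s=get_state()
for k,v in s.items(): print(k,v)
for n in ["scene","top","wrist"]:
    d=imaging.snapshot(n); cv2.imwrite(f"pics/{n}0.png",d["img"][:,:,::-1])
    print(n,{k:(v.tolist() if hasattr(v,'tolist') else v) for k,v in d.items() if k!="img"})
E
```

```text
pics
clock 0.0
q [ 1.31182251  0.69000342 -0.19451044  1.56636966  0.15737171  0.90247344
 -0.21507307]
qd [-0.00111724  0.00081113 -0.00048981 -0.00047275 -0.00118416  0.00155446
  0.00195737]
joint_torque [-8.76446325e-05 -5.27570879e+01 -1.26676843e+00 -1.53429919e+01
 -5.25579765e-02  6.48704212e-03  1.74948750e-04]
tool_pos [ 0.18014047 -0.59783682  0.25189097]
eef_rot [-0.10335743  0.70017141 -0.69889979  0.10303554]
contact_force [ 0.03690079 -0.29736149 -1.29392205]
moment [-0.01892448 -0.01810546  0.01034818]
opening 0.9983040538362921
scene {'camera_matrix': [[425.6202631935132, 0.0, 253.59925215551237], [0.0, 425.6202631935132, 189.22744181541375], [0.0, 0.0, 1.0]], 'dist_coeffs': [-0.04293539770085421, 0.0, 0.0, 0.0, 0.0], 'R': [[0.6304232453959654, 0.7760750395238017, -0.01655489935178796], [0.4914876772054774, -0.4155723400582034, -0.7653361962782846], [-0.6008380770387167, 0.4743491996479791, -0.6434177818289909]], 't': [-0.3202663147890456, -0.19203566481955484, 1.4945413066623237]}
top {'camera_matrix': [[405.2099176328896, 0.0, 252.78257777768943], [0.0, 405.2099176
[... 181 characters left out ...]
[-0.9938157754222104, 0.010712105027073142, -0.11052355100990906], [0.11062581457240779, 0.009475292581355366, -0.9938169589922932]], 't': [0.0008428103216327094, 0.5387190644545466, 1.3271818934565818]}
wrist {'camera_matrix': [[295.3199964738313, 0.0, 257.3829799053639], [0.0, 295.3199964738313, 188.8619515167198], [0.0, 0.0, 1.0]], 'dist_coeffs': [-0.06279924287445585, 0.0, 0.0, 0.0, 0.0], 'hand_eye': [[0.0005619858561909284, 0.9593273872082424, 0.2822953211162069, -0.07204672978335772], [0.0002791048022141345, -0.2822955051726585, 0.9593274570551088, -0.1330697534747925], [0.9999998031361829, -0.00046033848255443475, -0.00042639896183858467, 0.0002940291198780809], [0.0, 0.0, 0.0, 1.0]]}
```

View pics/scene0.png

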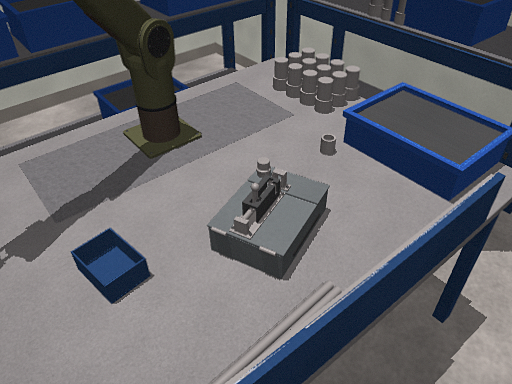

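View pics/top0.png

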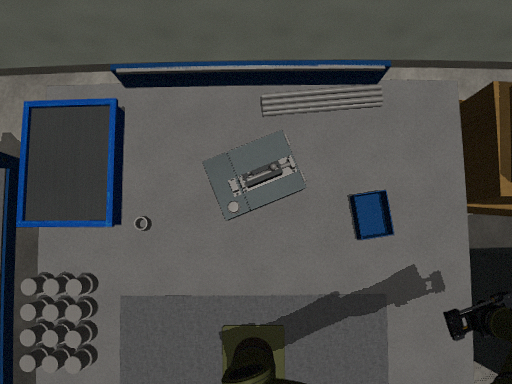

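View pics/wrist0.png

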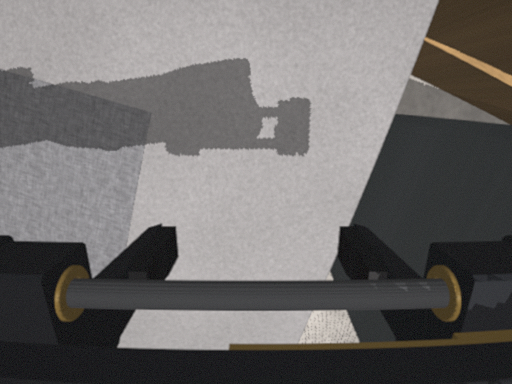

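```bash
cat > h.py <<'E'
import numpy as np, cv2
from plant import get_state, imaging
from scipy.spatial.transform import Rotation as Ro
def snap(n):
    s=get_state(); d=imaging.snapshot(n)
    if n=="wrist":
        T=np.eye(4);T[:3,:3]=Ro.from_quat(s["eef_rot"]).as_matrix();T[:3,3]=s["tool_pos"]
        C=T@np.array(d["hand_eye"]); d["R"]=C[:3,:3].T; d["t"]=-C[:3,:3].T@C[:3,3]
    d["R"]=np.array(d["R"]);d["t"]=np.array(d["t"]);d["K"]=np.array(d["camera_matrix"]);d["D"]=np.array(d["dist_coeffs"])
    return d
def ray(d,px):
    u=cv2.undistortPoints(np.array(px,float).reshape(-1,1,2),d["K"],d["D"]).reshape(-1,2)
    v=np.c_[u,np.ones(len(u))]@d["R"]; return -d["R"].T@d["t"],v
def plane(d,px,z):
    o,v=ray(d,px); return o+v*((z-o[2])/v[:,2])[:,None]
def proj(d,X):
    return cv2.projectPoints(np.array(X,float).reshape(-1,1,3),cv2.Rodrigues(d["R"])[0],d["t"],d["K"],d["D"])[0].reshape(-1,2)
def crop(d,x0,y0,x1,y1,k,name):
    im=d["img"][y0:y1,x0:x1,::-1]; cv2.imwrite(name,cv2.resize(im,None,fx=k,fy=k,interpolation=cv2.INTER_CUBIC))
E
python3 - <<'E'
from h import *
d=snap("top"); crop(d,190,120,320,230,6,"pics/t1.png")
print(plane(d,[(203,161),(283,131),(305,187),(226,220)],.09))
d=snap("scene"); crop(d,200,145,340,275,5,"pics/s1.png")
E
```

```text
[[ 0.63992388  0.15500769  0.09      ]
 [ 0.73630531 -0.10574398  0.09      ]
 [ 0.55143243 -0.17282013  0.09      ]
 [ 0.44836902  0.08079529  0.09      ]]
```

View pics/t1.png

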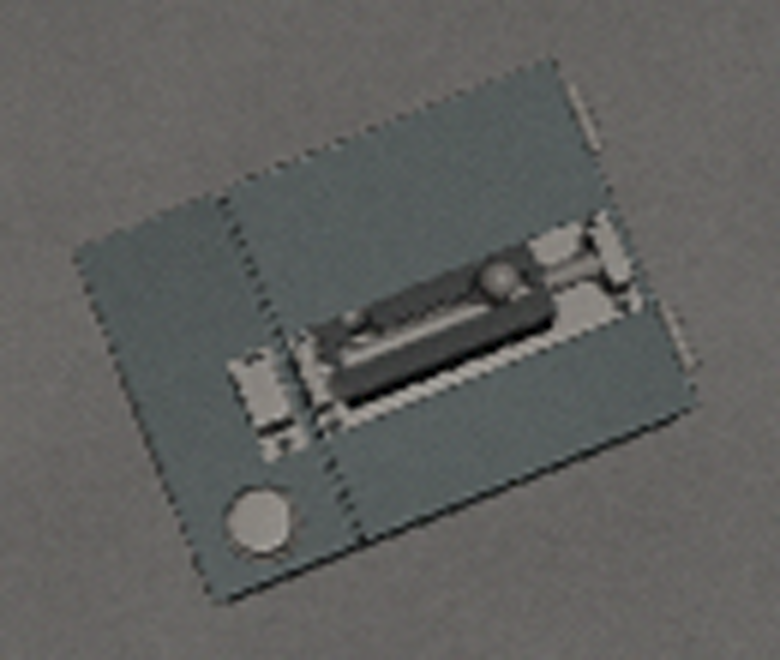

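View pics/s1.png

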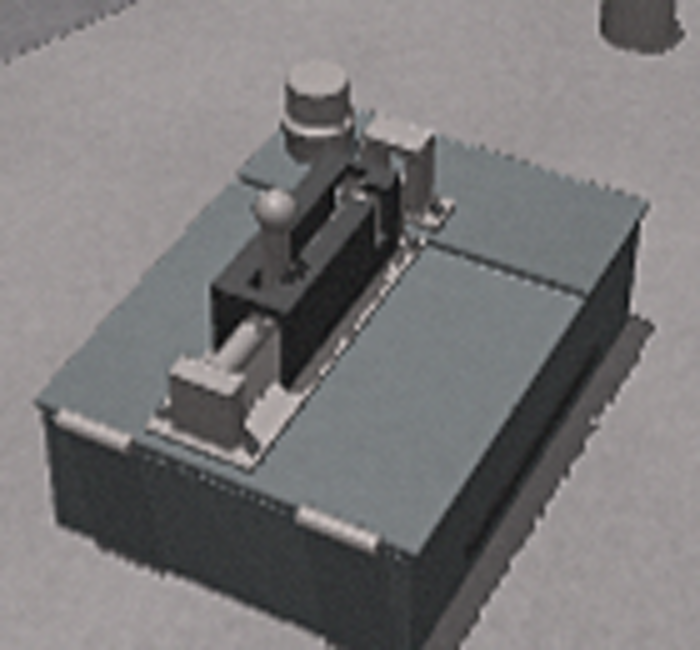

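```bash
cat >> h.py <<'E'
def unc(p,x0,y0,k): return (np.array(p,float)+.5)/k-.5+[x0,y0]
def tri(ds,pxs):
    A=np.zeros((3,3));b=np.zeros(3)
    for d,p in zip(ds,pxs):
        o,v=ray(d,[p]);v=v[0]/np.linalg.norm(v[0]);P=np.eye(3)-np.outer(v,v);A+=P;b+=P@o
    return np.linalg.solve(A,b)
E
python3 - <<'E'
from h import *
t=snap("top");s=snap("scene")
c=plane(t,unc([(76,252),(553,62),(692,405),(220,603)],190,120,6),.09)
c2=plane(s,unc([(648,205),(415,553),(38,403)],200,145,5),.09)
print(c,c2)
o=c.mean(0)[:2]; 
dy=(c[0]-c[1]+c[3]-c[2])[:2]; a1=np.arctan2(dy[1],dy[0])-np.pi/2
dx=(c[0]-c[3]+c[1]-c[2])[:2]; a2=np.arctan2(dx[1],dx[0])
print(o,a1,a2,np.linalg.norm(dy)/2,np.linalg.norm(dx)/2)
print("scene ctr",(c2[0]+c2[2])/2, np.arctan2(*(c2[1]-c2[2])[[1,0]]),np.arctan2(*(c2[0]-c2[1])[[1,0]])-np.pi/2)
k=tri([t,s],[unc((500,281),190,120,6),unc((273,207),200,145,5)]);print("knob",k)
print(plane(t,[unc((500,281),190,120,6)],.182),plane(s,[unc((273,207),200,145,5)],.182))
a=(a1+a2)/2;R=np.array([[np.cos(a),-np.sin(a)],[np.sin(a),np.cos(a)]])
print("knob in chest",R.T@(k[:2]-o))
for n,z,p in [("notch top",.146,(365,322)),]:
    print(n,(plane(t,[unc(p,190,120,6)],z)[0,:2]-o)@R)
print("notch scene, cover +x side edge",(plane(s,[unc((380,195),200,145,5)],.146)[0,:2]-o)@R)
E
```

```text
[[ 0.63803618  0.15743538  0.09      ]
 [ 0.73998131 -0.10173703  0.09      ]
 [ 0.55116603 -0.17254606  0.09      ]
 [ 0.44809657  0.07999964  0.09      ]] [[ 0.64011134  0.15228585  0.09      ]
 [ 0.74045784 -0.10405531  0.09      ]
 [ 0.55466577 -0.17914444  0.09      ]]
[ 0.59432002 -0.00921202] 0.3810577457256745 0.3730709071375096 0.2756294593649221 0.20336652712124326
scene ctr [ 0.59738855 -0.01342929  0.09      ] 0.38408466720759005 0.3731199393716518
knob [ 0.60185501 -0.06845301  0.18272738]
[[ 0.60294106 -0.06715797  0.182     ]] [[ 0.60033722 -0.06932133  0.182     ]]
knob in chest [-0.01480645 -0.05785361]
notch top [-0.00137059  0.01144784]
notch scene, cover +x side edge [0.00359026 0.01247524]
```

```bash
cat >> h.py <<'E'
A=0.378; CO=np.array([0.5955,-0.011])
def cw(x,y,z): 
    c,s=np.cos(A),np.sin(A); return np.array([CO[0]+c*x-s*y,CO[1]+s*x+c*y,z])
def c_of(p):
    c,s=np.cos(A),np.sin(A); d=np.array(p[:2])-CO; return np.array([c*d[0]+s*d[1],-s*d[0]+c*d[1],p[2]])
def Rt(sgn):
    y=np.array([0,0,-1.]); z=sgn*np.array([-np.sin(A),np.cos(A),0]); return np.c_[np.cross(y,z),y,z]
def delta(Rg,pg):
    s=get_state();R=Ro.from_quat(s["eef_rot"]).as_matrix()
    rv=Ro.from_matrix(R.T@Rg).as_rotvec(); return rv/0.08, R.T@(pg-s["tool_pos"])/0.02, Rg.T@(pg-s["tool_pos"])/0.02
E
python3 - <<'E'
from h import *
s=get_state();print(Ro.from_quat(s["eef_rot"]).as_matrix().round(3))
for g in (1,-1): 
  print(Rt(g).round(3)); print([x.round(2) for x in delta(Rt(g),cw(-.015,-.057,.27))])
E
```

```text
[[-0.957 -0.     0.289]
 [-0.289  0.    -0.957]
 [ 0.    -1.    -0.   ]]
[[ 0.929  0.    -0.369]
 [ 0.369  0.     0.929]
 [ 0.    -1.     0.   ]]
[array([0.00e+00, 3.82e+01, 1.00e-02]), array([-27.84,  -0.87, -19.22]), array([29.38, -0.87, 16.78])]
[[-0.929  0.     0.369]
 [-0.369  0.    -0.929]
 [-0.    -1.    -0.   ]]
[array([ 0.  , -1.07, -0.  ]), array([-27.84,  -0.87, -19.22]), array([-29.38,  -0.87, -16.78])]
```

Call:
send_rows([
  [[0,-1,0,-0.5,0,-0.3,-1],[0,-0.07,0,-1,-0.05,-0.57,-1],[0,0,0,-1,-0.05,-0.57,-1],[0,0,0,-1,-0.05,-0.57,-1],[0,0,0,-1,-0.05,-0.57,-1]],
])

```text
clock: 0.77
tool_pos: [0.2463, -0.5171, 0.2568]
eef_rot: [0.133, -0.694, 0.695, -0.133]
contact_force: [0.4, -0.3, 0.7]
opening: 1.0
```

Call:
send_rows([
  [[0,0,0,-1,-0.05,-0.57,-1],[0,0,0,-1,-0.05,-0.57,-1],[0,0,0,-1,-0.05,-0.57,-1],[0,0,0,-1,-0.05,-0.57,-1],[0,0,0,-1,-0.05,-0.57,-1]],
])

```text
clock: 1.18
tool_pos: [0.3183, -0.4271, 0.2619]
eef_rot: [0.133, -0.694, 0.695, -0.133]
contact_force: [-0.7, -0.1, 1.0]
opening: 0.996
```

Call:
send_rows([
  [[0,0,0,-1,-0.05,-0.57,-1],[0,0,0,-1,-0.05,-0.57,-1],[0,0,0,-1,-0.05,-0.57,-1],[0,0,0,-1,-0.05,-0.57,-1],[0,0,0,-1,-0.05,-0.57,-1]],
])

```text
clock: 1.6
tool_pos: [0.3902, -0.3372, 0.2669]
eef_rot: [0.133, -0.694, 0.695, -0.133]
contact_force: [0.5, -0.1, -0.7]
opening: 1.003
```

Call:
send_rows([
  [[0,0,0,-1,-0.05,-0.57,-1],[0,0,0,-1,-0.05,-0.57,-1],[0,0,0,-1,-0.05,-0.57,-1],[0,0,0,-1,-0.05,-0.57,-1],[0,0,0,-1,-0.05,-0.57,-1]],
])

```text
clock: 2.02
tool_pos: [0.4621, -0.2472, 0.2719]
eef_rot: [0.133, -0.694, 0.695, -0.133]
contact_force: [-1.1, 1.0, 0.1]
opening: 0.998
```

Call:
send_rows([
  [[0,0,0,-1,0,-0.57,-1],[0,0,0,-1,0,-0.57,-1],[0,0,0,-1,0,-0.57,-1],[0,0,0,-1,0,-0.57,-1],[0,0,0,-1,0,-0.57,-1]],
])

```text
clock: 2.43
tool_pos: [0.5339, -0.1573, 0.2718]
eef_rot: [0.133, -0.694, 0.695, -0.133]
contact_force: [-0.0, 0.0, 0.9]
opening: 0.999
```

Run:
```python
from h import *
print([x.round(2) for x in delta(Rt(-1),cw(-.015,-.057,.27))],get_state()["contact_force"])
d=snap("wrist"); cv2.imwrite("pics/w1.png",d["img"][:,:,::-1])
```

```text
[array([-0.  ,  0.01, -0.  ]), array([-4.81,  0.09, -2.81]), array([-4.81,  0.09, -2.81])] [-0.01535116  0.0346549   0.89453645]
```

View pics/w1.png

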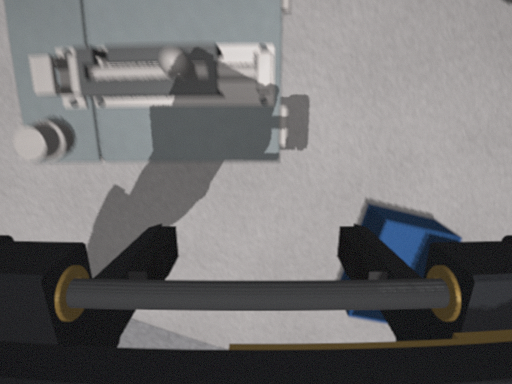

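Call:
send_rows([
  [[0,0,0,-0.96,0,-0.7,-1],[0,0,0,-0.96,0,-0.7,-1],[0,0,0,-0.96,0,-0.7,-1],[0,0,0,-0.96,0,-0.7,-1],[0,0,0,0,0,0,-1]],
])

```text
clock: 2.9
tool_pos: [0.5865, -0.0718, 0.2718]
eef_rot: [-0.134, 0.695, -0.693, 0.137]
contact_force: [1.0, 1.2, 0.3]
opening: 1.0
```

Run:
```python
from h import *
print([x.round(2) for x in delta(Rt(-1),cw(-.015,-.057,.27))],get_state()["contact_force"])
d=snap("wrist"); crop(d,60,50,440,310,2,"pics/w2.png")
```

```text
[array([ 0.04,  0.1 , -0.05]), array([-0.79,  0.09,  0.2 ]), array([-0.79,  0.09,  0.19])] [0.96244464 1.20057628 0.31424033]
```

View pics/w2.png

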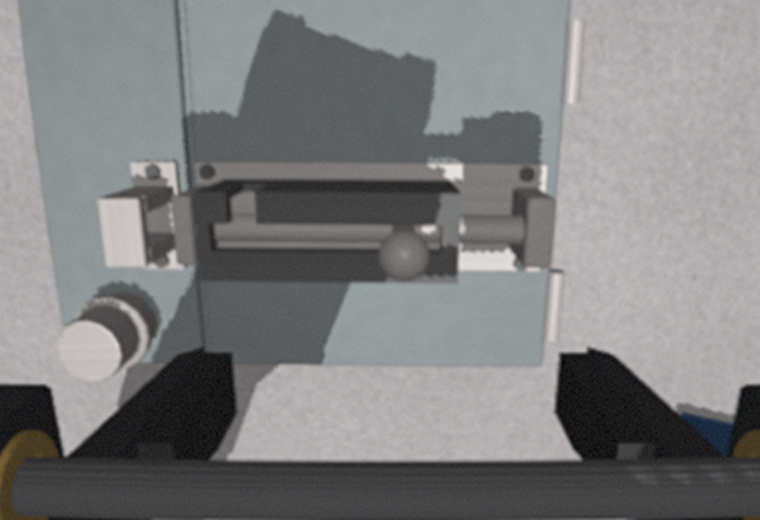

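The wrist picture shows the ball at crop (404,254), i.e. pixel (262,177). The notch opens from the slot on the chest's +x side at about crop x 231–257, and the slot ends at about x 215. I'll enlarge it to measure.

Run:
```python
from h import *
print(get_state()["clock"],get_state()["tool_pos"],np.abs(get_state()["qd"]).max())
d=snap("wrist"); np.save("w3.npy",d["img"]); np.savez("w3.npz",R=d["R"],t=d["t"],K=d["K"],D=d["D"])
crop(d,145,120,285,200,5,"pics/w3.png")
im=cv2.imread("pics/w3.png"); cv2.imwrite("pics/w3b.png",cv2.convertScaleAbs(im,alpha=1.8,beta=0))
```

```text
2.95 [ 0.58506126 -0.07473491  0.27166599] 0.054049258928438544
```

View pics/w3b.png

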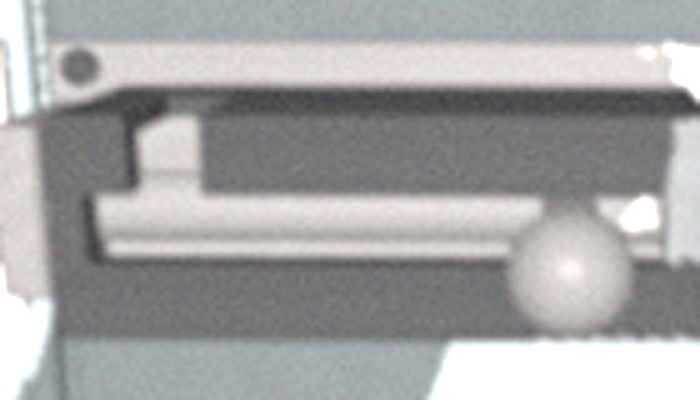

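Run:
```python
from h import *
d=dict(np.load("w3.npz"))
img=np.load("w3.npy").astype(float).mean(2)
print(img[152,140:195].round(0))   # row crop y~165
print(img[165,155:175].round(0))
f=lambda p,z:c_of(plane(d,[unc(p,145,120,5)],z)[0])
for n,p,z in [("notch R",(203,165),.146),("notch L top",(127,165),.146),("notch L bot",(137,165),.138),("slot end top",(88,225),.146),("slot end bot",(104,225),.138),("slot -x edge",(300,262),.146),("slot +x edge",(300,192),.146),("ball",(570,270),.182),("cover +y end",(45,165),.146)]: print(n,f(p,z).round(4))
b=plane(d,[unc((570,270),145,120,5)],.182)[0]; print(b)
```

```text
[120. 119. 125. 119. 118. 121. 120. 120. 119. 121. 119. 111.  96.  75.
  64.  68.  66.  62.  68.  66.  66.  66.  69.  64.  67.  67.  65.  68.
  67.  63.  52.  45.  74. 105. 119. 119. 117. 122. 120. 121. 120. 119.
 123. 119. 104.  84.  66.  68.  68.  64.  68.  67.  67.  66.  67.]
[ 67.  66.  66.  65.  68.  63.  60.  48.  45.  72.  94. 104. 105. 103.
 105. 104. 105. 106. 104. 107.]
notch R [-0.004   0.0088  0.146 ]
notch L top [-0.004   0.0224  0.146 ]
notch L bot [-0.0053  0.0229  0.138 ]
slot end top [-0.0149  0.0303  0.146 ]
slot end bot [-0.0165  0.0299  0.138 ]
slot -x edge [-0.0215 -0.0077  0.146 ]
slot +x edge [-0.0088 -0.0083  0.146 ]
ball [-0.0143 -0.0562  0.182 ]
cover +y end [-0.004   0.0372  0.146 ]
[ 0.60299579 -0.06853108  0.182     ]
```

Run:
```python
from h import *
print([x.round(2) for x in delta(Rt(-1),np.array([.603,-.0685,.177]))],get_state()["tool_pos"])
```

```text
[array([0.  , 0.03, 0.  ]), array([-1.04,  4.73, -0.05]), array([-1.04,  4.73, -0.05])] [ 0.58405412 -0.07714372  0.27154753]
```

Call:
send_rows([
  [[0,0,0,-0.35,0.6,0,-1],[0,0,0,-0.35,0.6,0,-1],[0,0,0,-0.34,0.6,-0.05,-1],[0,0,0,0,0.6,0,-1],[0,0,0,0,0,0,-1]],
])

```text
clock: 3.42
tool_pos: [0.6014, -0.0692, 0.2199]
eef_rot: [-0.135, 0.695, -0.694, 0.131]
contact_force: [0.1, -0.5, -1.1]
opening: 1.003
```

Run:
```python
from h import *
d=snap("wrist"); cv2.imwrite("pics/w4.png",d["img"][:,:,::-1])
print([x.round(2) for x in delta(Rt(-1),np.array([.603,-.0685,.177]))],get_state()["tool_pos"])
```

```text
[array([0.02, 0.  , 0.05]), array([-0.08,  2.21, -0.02]), array([-0.07,  2.21, -0.02])] [ 0.60179786 -0.06944348  0.22127732]
```

View pics/w4.png

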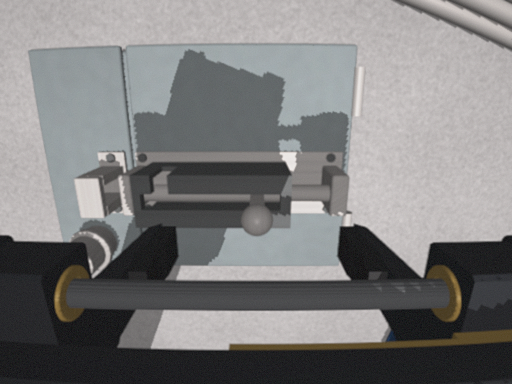

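The ball is centred between the jaws, at pixel (257,220). Descending.

Call:
send_rows([
  [[0,0,0,-0.07,0.5,0,-1],[0,0,0,0,0.5,0,-1],[0,0,0,0,0.5,0,-1],[0,0,0,0,0.4,0,-1],[0,0,0,0,0.3,0,-1]],
])

```text
clock: 3.88
tool_pos: [0.6037, -0.0688, 0.1784]
eef_rot: [-0.133, 0.695, -0.694, 0.132]
contact_force: [0.6, -0.5, 0.9]
opening: 0.999
```

Call:
send_rows([
  [[0,0,0,0,0,0,-1],[0,0,0,0,0,0,-1],[0,0,0,0,0,0,-0.5],[0,0,0,0,0,0,0],[0,0,0,0,0,0,0.3]],
], force=12)

```text
clock: 4.3
tool_pos: [0.6046, -0.0688, 0.1803]
eef_rot: [0.133, -0.694, 0.695, -0.133]
contact_force: [-1.2, -0.4, -1.0]
opening: 0.796
```

Run:
```python
from h import *
d=snap("wrist"); crop(d,140,120,380,300,3,"pics/w5.png")
s=get_state()
print([x.round(2) for x in delta(Rt(-1),np.array([.603,-.0685,.177]))],s["tool_pos"],s["opening"],s["contact_force"])
```

```text
[array([-0.01,  0.  , -0.01]), array([ 0.07,  0.16, -0.04]), array([ 0.07,  0.16, -0.04])] [ 0.60455179 -0.06878173  0.18018816] 0.7528022035067666 [-0.14450514  0.72929639 -0.49491427]
```

View pics/w5.png

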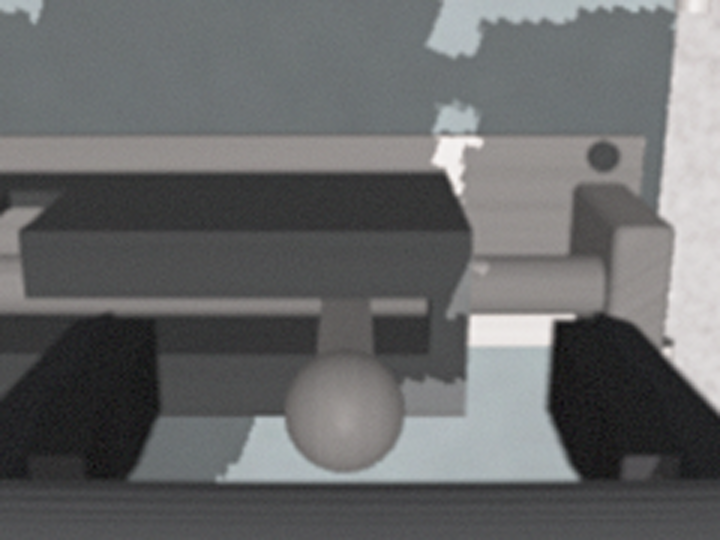

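Run:
```python
from h import *
d=snap("wrist")
g=d["img"][200:285,200:310]
p=plane(d,[unc((345,411),140,120,3)],.182)[0]; s=get_state();R=Ro.from_quat(s["eef_rot"]).as_matrix()
print(p, R.T@(p-s["tool_pos"]),s["opening"],s["tool_pos"])
```

```text
[ 0.60239934 -0.06834862  0.182     ] [ 0.00177272 -0.00189584 -0.00112262] 0.7090374940884515 [ 0.60446281 -0.06873701  0.18010573]
```

Call:
send_rows([
  [[0,0,0,0.08,0.16,-0.05,0.3],[0,0,0,0,0,0,0.4],[0,0,0,0,0,0,0.5],[0,0,0,0,0,0,0.6],[0,0,0,0,0,0,0.7]],
], force=12)

```text
clock: 4.82
tool_pos: [0.6025, -0.0684, 0.1765]
eef_rot: [0.133, -0.694, 0.695, -0.133]
contact_force: [0.1, -0.1, 0.1]
opening: 0.324
```

Call:
send_rows([
  [[0,0,0,0,0,0,0.8],[0,0,0,0,0,0,0.9],[0,0,0,0,0,0,1],[0,0,0,0,0,0,1],[0,0,0,0,0,0,1]],
], force=12)

```text
clock: 5.23
tool_pos: [0.6024, -0.0682, 0.1766]
eef_rot: [-0.133, 0.695, -0.694, 0.133]
contact_force: [-1.0, 1.1, 1.8]
opening: 0.206
```

Call:
send_rows([
  [[0,0,0,0,0,0,1],[0,0,0,0,0,0,1],[0,0,0,0,0,0,1],[0,0,0,0,0,0,1],[0,0,0,0,0,0,1]],
], force=12)

```text
clock: 5.65
tool_pos: [0.6024, -0.0682, 0.1766]
eef_rot: [-0.133, 0.695, -0.694, 0.133]
contact_force: [-0.8, 1.7, 1.6]
opening: 0.208
```

Call:
send_rows([
  [[0,0,0,0,0,-0.08,1],[0,0,0,0,0,-0.12,1],[0,0,0,0,0,-0.15,1],[0,0,0,0,0,-0.15,1],[0,0,0,0,0,-0.15,1]],
])

```text
clock: 6.07
tool_pos: [0.5978, -0.0567, 0.1766]
eef_rot: [0.133, -0.694, 0.695, -0.133]
contact_force: [2.0, -2.5, 1.8]
opening: 0.206
```

```bash
cat > f.py <<'E'
from h import *
s=get_state();R=Ro.from_quat(s["eef_rot"]).as_matrix()
print(s["clock"],"chest pos",c_of(s["tool_pos"]).round(4),"force chest xyz",(Rt(-1).T@s["contact_force"]*[-1,-1,-1])[[0,2,1]].round(2),"mom",s["moment"].round(2),"open",round(s["opening"],3), "rv",Ro.from_matrix(R.T@Rt(-1)).as_rotvec().round(4))
E
python3 f.py
```

```text
6.0667 chest pos [-0.0147 -0.0433  0.1766] force chest xyz [ 0.95 -3.11  1.83] mom [-0.58 -0.31 -0.02] open 0.206 rv [-0.001  -0.0001 -0.0004]
```

Call:
send_rows([
  [[0,0,0,0,0,-0.15,1],[0,0,0,0,0,-0.15,1],[0,0,0,0,0,-0.15,1],[0,0,0,0,0,-0.15,1],[0,0,0,0,0,-0.15,1]],
])

```text
clock: 6.48
tool_pos: [0.592, -0.0421, 0.1766]
eef_rot: [0.133, -0.694, 0.695, -0.133]
contact_force: [0.8, -2.1, 1.7]
opening: 0.207
```

Call:
send_rows([
  [[0,0,0,0,0,-0.15,1],[0,0,0,0,0,-0.15,1],[0,0,0,0,0,-0.15,1],[0,0,0,0,0,-0.15,1],[0,0,0,0,0,-0.15,1]],
])

```text
clock: 6.9
tool_pos: [0.5865, -0.0282, 0.1766]
eef_rot: [0.133, -0.694, 0.695, -0.133]
contact_force: [1.3, -3.6, 2.0]
opening: 0.21
```

Call:
send_rows([
  [[0,0,0,0,0,-0.15,1],[0,0,0,0,0,-0.15,1],[0,0,0,0,0,-0.15,1],[0,0,0,0,0,-0.15,1],[0,0,0,0,0,-0.15,1]],
])

```text
clock: 7.32
tool_pos: [0.5809, -0.0142, 0.1766]
eef_rot: [0.133, -0.694, 0.695, -0.133]
contact_force: [1.2, -1.7, 2.9]
opening: 0.206
```

```bash
python3 f.py
python3 - <<'E'
from h import *
d=snap("wrist"); crop(d,140,100,380,280,3,"pics/w6.png")
d=snap("scene"); crop(d,230,150,310,220,9,"pics/s6.png")
E
```

```text
7.3167 chest pos [-0.0147  0.0024  0.1766] force chest xyz [ 0.5  -2.08  2.94] mom [-0.58 -0.3   0.01] open 0.206 rv [-0.0001  0.0004 -0.0001]
```

View pics/w6.png

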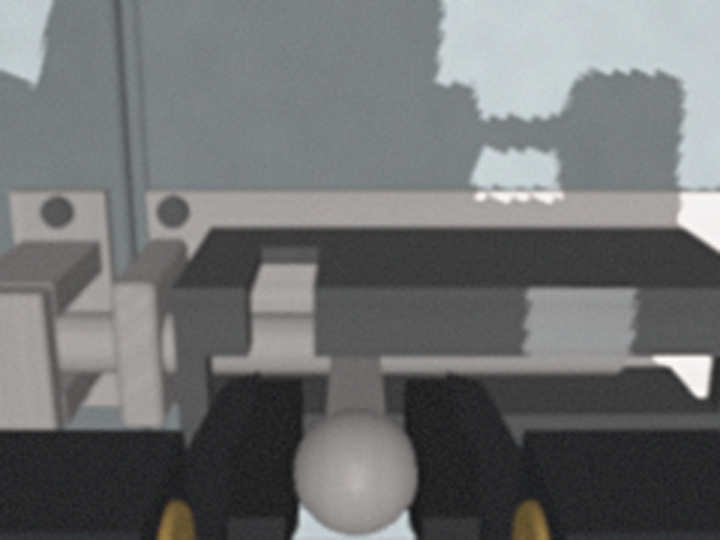

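View pics/s6.png

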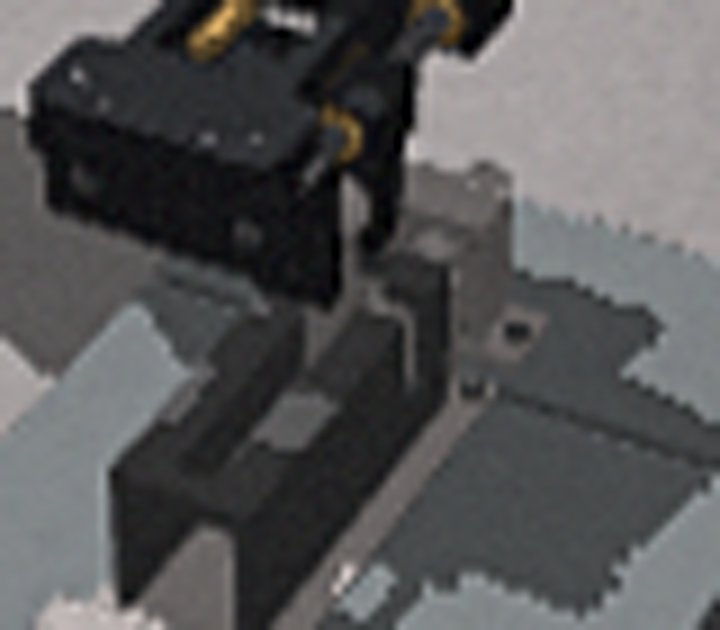

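Run:
```python
from h import *
d=snap("wrist"); np.save("w7.npy",d["img"]); np.savez("w7.npz",R=d["R"],t=d["t"],K=d["K"],D=d["D"])
im=d["img"].astype(int).mean(2).round().astype(int)
for r in (204,208,212): print(r,im[r,218:252])
for r in (222,226,230): print(r,im[r,240:275])
print(proj(d,[cw(-.01,.0024,.146),cw(-.01,.0024,.150),cw(-.02,.0024,.150),cw(-.01,.016,.146)]))
c=np.kron(im[190:240,210:285].astype(np.uint8),np.ones((9,9),np.uint8)); cv2.imwrite("pics/w7.png",cv2.convertScaleAbs(c,alpha=1.6))
```

```text
204 [ 92  89  89  87  89  83  65  86 124 129 128 129 127 128 126 127 128 128
 126 126 125 125 127 125 127 127 127 123 103  87  87  86  87  89]
208 [ 90  92  89  89  92  86  68  88 143 150 147 147 147 147 146 146 147 147
 146 149 144 148 146 146 145 145 145 140 118  93  86  89  89  85]
212 [ 89  91  91  90  89  85  70  96 157 165 162 163 161 160 162 162 161 160
 161 163 163 159 161 159 161 163 160 160 139  99  88  89  90  88]
222 [141 141 142 144 142 141 142 143 138 128 108 105 107 108 105 105 106 104
 105 108 106 105 106 104 106 105 120 140 141 144 142 143 143 142 141]
226 [ 48  56  57  58  59  59  60  57  69  92 103 106 104 108 107 105 104 108
 105 103 106 107 108 107 108 108  99  76  58  57  59  59  61  60  58]
230 [ 45  61  61  62  60  62  64  58  73  99 108 105 106 108 106 104 106 104
 105 105 106 106 105 106 106 108 101  84  62  56  59  62  59  61  55]
[[258.40272098 219.6456941 ]
 [258.41817675 222.2655841 ]
 [258.38630245 237.8623968 ]
 [235.59889161 219.60823199]]
```

View pics/w7.png

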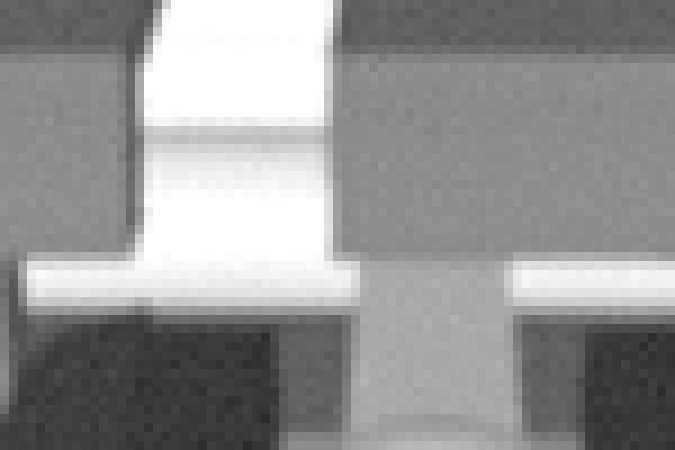

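Run:
```python
from h import *
d=dict(np.load("w7.npz"))
for p in [(223.7,204),(246,204),(223.9,208),(246.2,208),(224.2,212),(246.7,212)]: print(c_of(plane(d,[p],.146)[0]).round(4))
for z in (.146,.149): print([c_of(plane(d,[p],z)[0]).round(4) for p in [(249.7,222),(266.1,222)]])
```

```text
[-0.0002  0.0228  0.146 ]
[-1.00e-04  9.70e-03  1.46e-01]
[-0.0027  0.0227  0.146 ]
[-0.0026  0.0096  0.146 ]
[-0.0052  0.0227  0.146 ]
[-0.0051  0.0093  0.146 ]
[array([-0.0115,  0.0076,  0.146 ]), array([-0.0115, -0.0022,  0.146 ])]
[array([-0.0103,  0.0075,  0.149 ]), array([-0.0102, -0.0021,  0.149 ])]
```

Call:
send_rows([
  [[0,0,0,0,0,-0.15,1],[0,0,0,0,0,-0.15,1],[0,0,0,0,0,-0.15,1],[0,0,0,0,0,-0.12,1],[0,0,0,0,0,-0.08,1]],
])

```text
clock: 7.88
tool_pos: [0.5761, -0.002, 0.1766]
eef_rot: [0.133, -0.694, 0.694, -0.133]
contact_force: [1.5, -3.0, 2.5]
opening: 0.202
```

Call:
send_rows([
  [[0,0,0,0,0,0,1],[0,0,0,0,0,0,1],[0,0,0,0,0,0,1],[0,0,0,0,0,0,1],[0,0,0,0,0,0,1]],
])

```text
clock: 8.3
tool_pos: [0.5761, -0.002, 0.1765]
eef_rot: [-0.133, 0.695, -0.694, 0.133]
contact_force: [0.2, 0.5, 4.7]
opening: 0.206
```

```bash
python3 f.py
python3 - <<'E'
from h import *
d=snap("wrist")
im=d["img"].astype(int).mean(2).round().astype(int)
c=np.kron(im[180:250,205:285].astype(np.uint8),np.ones((8,8),np.uint8)); cv2.imwrite("pics/w8.png",cv2.convertScaleAbs(c,alpha=1.6))
E
```

```text
8.3 chest pos [-0.0147  0.0156  0.1765] force chest xyz [0.36 0.42 4.66] mom [-0.02 -0.05 -0.01] open 0.206 rv [0.0006 0.0007 0.    ]
```

View pics/w8.png

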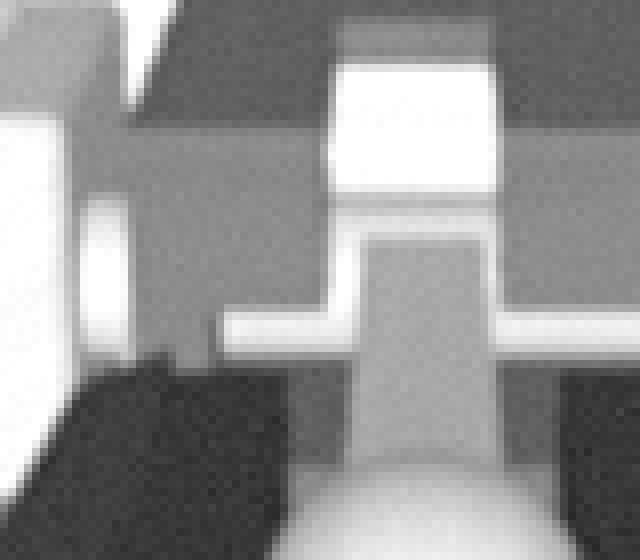

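Call:
send_rows([
  [[0,0,0,0,0,-0.025,1],[0,0,0,0,0,-0.02,1],[0,0,0,0,0,0,1],[0,0,0,0,0,0,1],[0,0,0,0,0,0,1]],
])

```text
clock: 8.77
tool_pos: [0.576, -0.0018, 0.1765]
eef_rot: [0.133, -0.694, 0.695, -0.133]
contact_force: [0.9, -1.1, 3.7]
opening: 0.204
```

```bash
python3 f.py
python3 - <<'E'
from h import *
d=snap("wrist")
im=d["img"].astype(int).mean(2).round().astype(int)
for r in (212,214,216): print(im[r,240:275])
c=np.kron(im[180:250,205:285].astype(np.uint8),np.ones((8,8),np.uint8)); cv2.imwrite("pics/w9.png",cv2.convertScaleAbs(c,alpha=1.6))
E
```

```text
8.7667 chest pos [-0.0147  0.0157  0.1765] force chest xyz [ 0.46 -1.38  3.68] mom [-0.27 -0.22  0.01] open 0.204 rv [-0.0004  0.0002 -0.0002]
[ 89  88  88  89  88  95 122 155 164 157 130 108 110 104 105 105 105 106
 108 104 106 106 103 104 108 117 140 110  88  89  91  88  88  90  86]
[ 85  89  88  88  86  92 124 161 167 154 126 109 106 105 108 105 107 107
 105 107 106 105 104 105 106 118 137 114  87  88  88  88  88  89  88]
[ 85  88  86  88  86  99 138 162 167 154 124 105 104 105 107 105 105 106
 106 103 107 106 105 103 106 114 131 123  99  86  83  89  86  87  88]
```

View pics/w9.png

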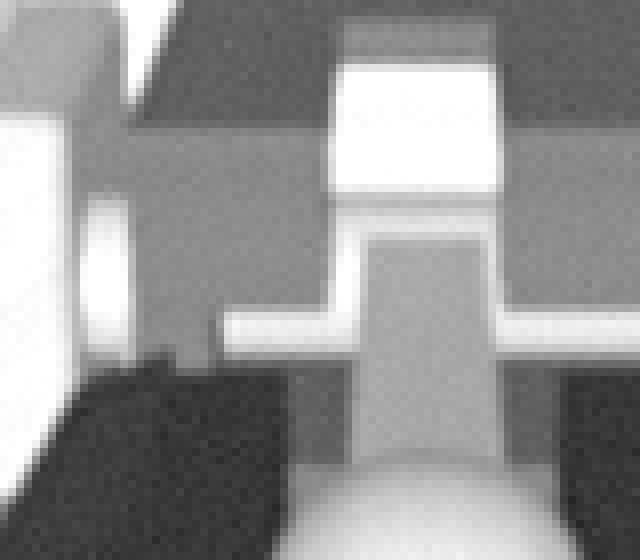

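Call:
send_rows([
  [[0,0,0,0,0,-0.04,1],[0,0,0,0,0,0,1],[0,0,0,0,0,0,1],[0,0,0,0,0,0,1],[0,0,0,0,0,0,1]],
])

```text
clock: 9.23
tool_pos: [0.5757, -0.001, 0.1765]
eef_rot: [0.133, -0.694, 0.695, -0.133]
contact_force: [1.6, -2.1, 3.6]
opening: 0.209
```

```bash
python3 f.py
python3 - <<'E'
from h import *
d=snap("wrist")
im=d["img"].astype(int).mean(2).round().astype(int)
for r in (212,214,216): print(im[r,240:275])
E
```

```text
9.2333 chest pos [-0.0147  0.0166  0.1765] force chest xyz [ 0.77 -2.52  3.64] mom [-0.45 -0.36 -0.01] open 0.209 rv [-0.0003  0.0003 -0.0002]
[ 89  88  88  87  88  85  89 112 156 161 139 111 105 107 105 107 106 108
 104 106 107 104 105 103 104 114 141 158 148  94  81  89  88  90  88]
[ 90  87  87  89  87  84  89 113 159 162 133 110 103 108 106 106 107 107
 106 103 105 106 105 103 104 113 139 164 149  95  81  87  88  90  87]
[ 86  85  86  87  87  86  85 117 157 159 127 106 103 105 106 106 104 103
 102 107 107 104 105 104 103 112 136 160 152 105  81  87  88  88  86]
```

Call:
send_rows([
  [[0,0,0,-0.1,0,0,1],[0,0,0,-0.1,0,0,1],[0,0,0,-0.1,0.015,0,1],[0,0,0,0,0,0,1],[0,0,0,0,0,0,1]],
])

```text
clock: 9.7
tool_pos: [0.5812, 0.0015, 0.1761]
eef_rot: [0.133, -0.694, 0.694, -0.133]
contact_force: [1.0, -1.8, 2.4]
opening: 0.208
```

```bash
python3 f.py
python3 - <<'E'
from h import *
d=snap("wrist")
im=d["img"].astype(int).mean(2).round().astype(int)
c=np.kron(im[180:250,205:285].astype(np.uint8),np.ones((8,8),np.uint8)); cv2.imwrite("pics/w10.png",cv2.convertScaleAbs(c,alpha=1.6))
E
```

```text
9.7 chest pos [-0.0087  0.0169  0.1761] force chest xyz [ 0.28 -2.06  2.43] mom [-0.43 -0.17  0.03] open 0.208 rv [-0.      0.0005 -0.    ]
```

View pics/w10.png

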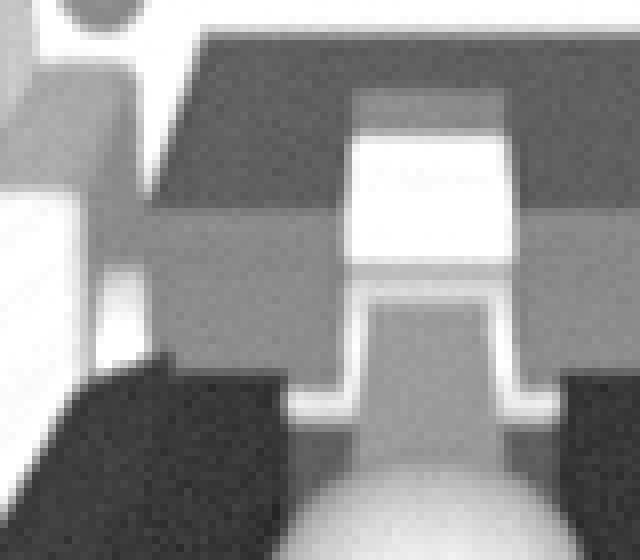

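Run:
```python
import numpy as np
t=np.r_[np.arange(.1,1.56,.0735),1.58]; print(len(t)-1)
x=-60*np.diff(np.sin(t))/20; y=-60*np.diff(np.cos(t))/20
for i in range(len(x)): print(round(t[i+1],3),x[i].round(3),y[i].round(3))
```

```text
20
0.174 -0.218 0.03
0.247 -0.216 0.046
0.32 -0.212 0.062
0.394 -0.207 0.077
0.467 -0.2 0.092
0.541 -0.193 0.107
0.614 -0.185 0.12
0.688 -0.175 0.134
0.761 -0.165 0.146
0.835 -0.154 0.158
0.908 -0.142 0.169
0.982 -0.129 0.179
1.055 -0.116 0.188
1.129 -0.102 0.196
1.202 -0.087 0.203
1.276 -0.072 0.208
1.349 -0.056 0.213
1.423 -0.04 0.217
1.496 -0.024 0.219
1.58 -0.008 0.25
```

Call:
send_rows([
  [[0,0,0,-0.22,0.03,0,1],[0,0,0,-0.215,0.045,0,1],[0,0,0,-0.21,0.06,0,1],[0,0,0,-0.205,0.08,0,1],[0,0,0,-0.2,0.09,0,1]],
])

```text
clock: 10.17
tool_pos: [0.6004, 0.0092, 0.1694]
eef_rot: [0.134, -0.694, 0.695, -0.132]
contact_force: [-0.6, -2.3, -0.6]
opening: 0.207
```

```bash
python3 f.py
```

```text
10.1667 chest pos [0.012  0.0169 0.1694] force chest xyz [-1.42 -1.95 -0.58] mom [-0.58  0.23 -0.06] open 0.207 rv [0.0003 0.0004 0.0016]
```

Call:
send_rows([
  [[0,0,0,-0.19,0.105,0,1],[0,0,0,-0.185,0.12,0,1],[0,0,0,-0.175,0.135,0,1],[0,0,0,-0.165,0.145,0,1],[0,0,0,-0.155,0.16,0,1]],
])

```text
clock: 10.58
tool_pos: [0.6163, 0.0154, 0.1561]
eef_rot: [0.134, -0.694, 0.695, -0.132]
contact_force: [-3.0, -3.0, -1.3]
opening: 0.206
```

```bash
python3 f.py
```

```text
10.5833 chest pos [0.0291 0.0169 0.1561] force chest xyz [-3.85 -1.71 -1.33] mom [-0.7   0.57 -0.01] open 0.206 rv [0.0002 0.0003 0.002 ]
```

Call:
send_rows([
  [[0,0,0,-0.14,0.15,0,1],[0,0,0,-0.13,0.165,0,1],[0,0,0,-0.115,0.18,0,1],[0,0,0,-0.1,0.19,0,1],[0,0,0,-0.085,0.2,0,1]],
])

```text
clock: 11.0
tool_pos: [0.6268, 0.0196, 0.1385]
eef_rot: [0.134, -0.694, 0.695, -0.132]
contact_force: [-2.9, -3.5, 0.7]
opening: 0.207
```

```bash
python3 f.py
```

```text
11.0 chest pos [0.0404 0.0168 0.1385] force chest xyz [-3.95 -2.22  0.68] mom [-0.7   0.7  -0.05] open 0.207 rv [0.0002 0.0002 0.0018]
```

Call:
send_rows([
  [[0,0,0,-0.072,0.205,0,1],[0,0,0,-0.056,0.21,0,1],[0,0,0,-0.04,0.215,0,1],[0,0,0,-0.024,0.22,0,1],[0,0,0,0,0.21,0,1]],
])

```text
clock: 11.42
tool_pos: [0.6314, 0.0213, 0.1177]
eef_rot: [0.133, -0.694, 0.694, -0.133]
contact_force: [-1.7, -3.2, 0.6]
opening: 0.206
```

Call:
send_rows([
  [[0,0,0,0,0.04,0,1],[0,0,0,0,0,0,1],[0,0,0,0,0,0,1],[0,0,0,0,0,0,1],[0,0,0,0,0,0,1]],
])

```text
clock: 11.83
tool_pos: [0.6314, 0.0214, 0.1174]
eef_rot: [0.133, -0.694, 0.694, -0.133]
contact_force: [-0.5, -2.8, -0.6]
opening: 0.204
```

```bash
python3 f.py
python3 - <<'E'
from h import *
d=snap("scene"); crop(d,220,140,320,220,7,"pics/s11.png")
d=snap("wrist"); crop(d,140,100,380,280,3,"pics/w11.png")
E
```

```text
11.8333 chest pos [0.0454 0.0168 0.1174] force chest xyz [-1.54 -2.39 -0.58] mom [-0.54  0.21 -0.  ] open 0.204 rv [-0.0002  0.0005 -0.0012]
```

View pics/s11.png

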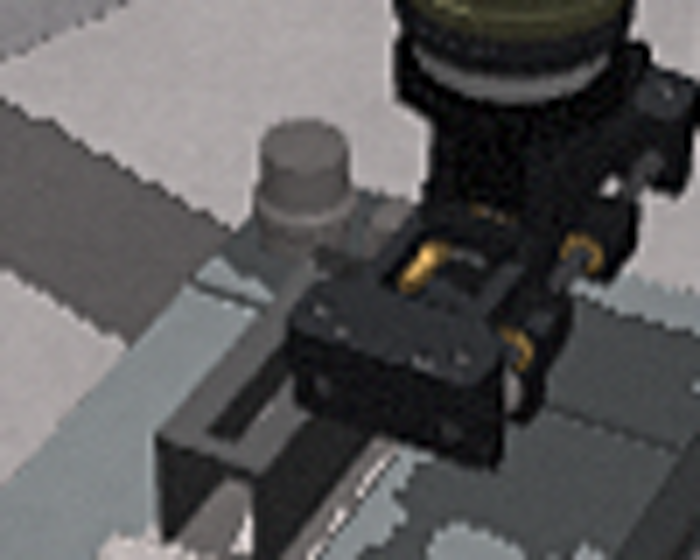

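View pics/w11.png

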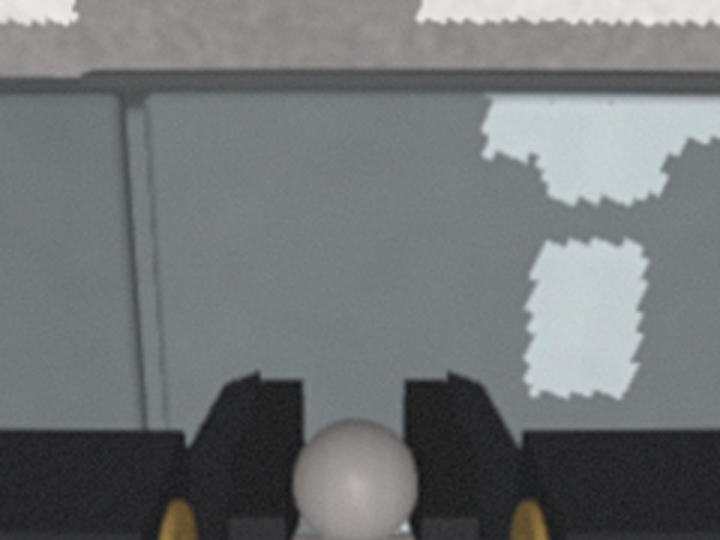

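Call:
send_rows([
  [[0,0,0,0,0.05,0,1],[0,0,0,0,0.05,0,1],[0,0,0,0,0,0,1],[0,0,0,0,0,0,1],[0,0,0,0,0,0,1]],
])

```text
clock: 12.35
tool_pos: [0.6314, 0.0213, 0.1153]
eef_rot: [0.133, -0.694, 0.694, -0.133]
contact_force: [-0.2, -2.7, 0.7]
opening: 0.202
```

```bash
python3 f.py
```

```text
12.35 chest pos [0.0453 0.0168 0.1153] force chest xyz [-1.18 -2.44  0.66] mom [-0.53  0.05  0.  ] open 0.202 rv [-0.0002  0.0005 -0.0009]
```

Call:
send_rows([
  [[0,0,0,0,0.04,0,1],[0,0,0,0,0.04,0,1],[0,0,0,0,0,0,1],[0,0,0,0,0,0,1],[0,0,0,0,0,0,1]],
])

```text
clock: 12.77
tool_pos: [0.6313, 0.0213, 0.1136]
eef_rot: [-0.133, 0.694, -0.694, 0.133]
contact_force: [0.9, -0.5, -0.0]
opening: 0.202
```

```bash
python3 f.py;  python3 - <<'E'
from h import *
d=snap("wrist"); crop(d,140,100,380,280,3,"pics/w12.png")
s=get_state();R=Ro.from_quat(s["eef_rot"]).as_matrix()
E
```

```text
12.7667 chest pos [0.0452 0.0168 0.1136] force chest xyz [ 0.68 -0.76 -0.04] mom [-0.42 -0.11  0.04] open 0.202 rv [-0.0001  0.0004 -0.0008]
```

View pics/w12.png

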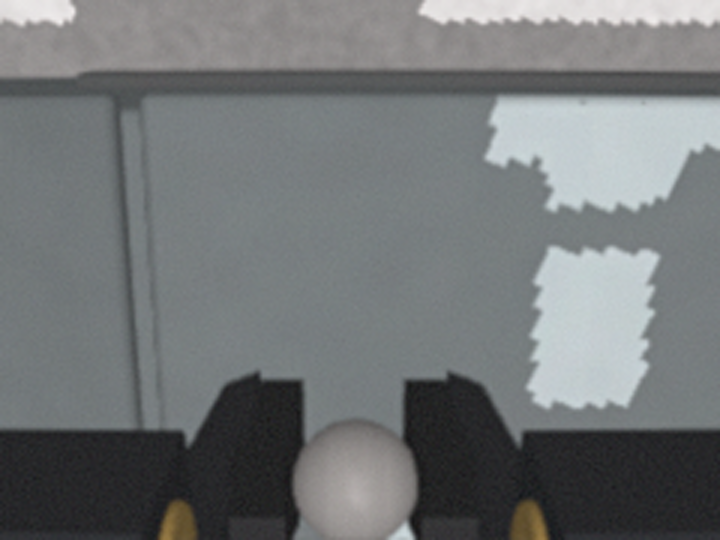

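Call:
send_rows([
  [[0,0,0,0,0.04,0,1],[0,0,0,0,0.04,0,1],[0,0,0,0,0,0,1],[0,0,0,0,0,0,1],[0,0,0,0,0,0,1]],
])

```text
clock: 13.23
tool_pos: [0.6313, 0.0213, 0.1125]
eef_rot: [0.133, -0.694, 0.695, -0.133]
contact_force: [-0.1, -1.9, 5.6]
opening: 0.204
```

```bash
python3 f.py;  python3 - <<'E'
from h import *
d=snap("wrist"); crop(d,140,100,380,280,3,"pics/w13.png")
d=snap("scene"); crop(d,240,150,320,220,9,"pics/s13.png")
E
```

```text
13.2333 chest pos [0.0452 0.0168 0.1125] force chest xyz [-0.83 -1.72  5.59] mom [-0.44  0.05  0.03] open 0.204 rv [-0.0003  0.0004 -0.001 ]
```

View pics/w13.png

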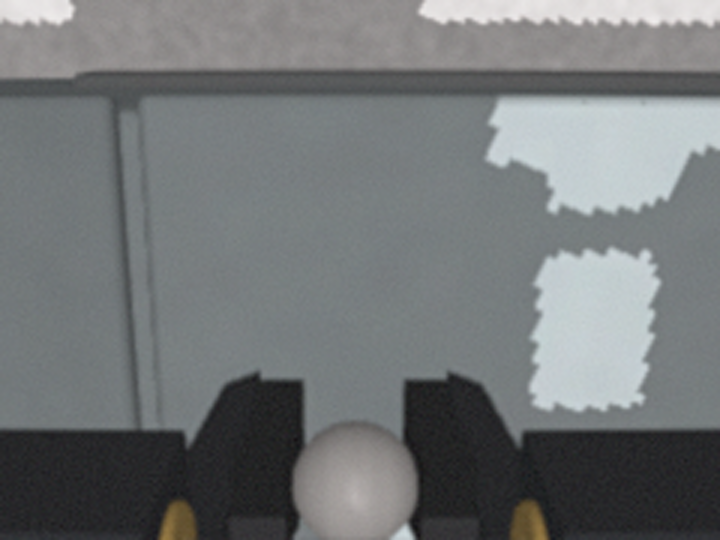

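View pics/s13.png

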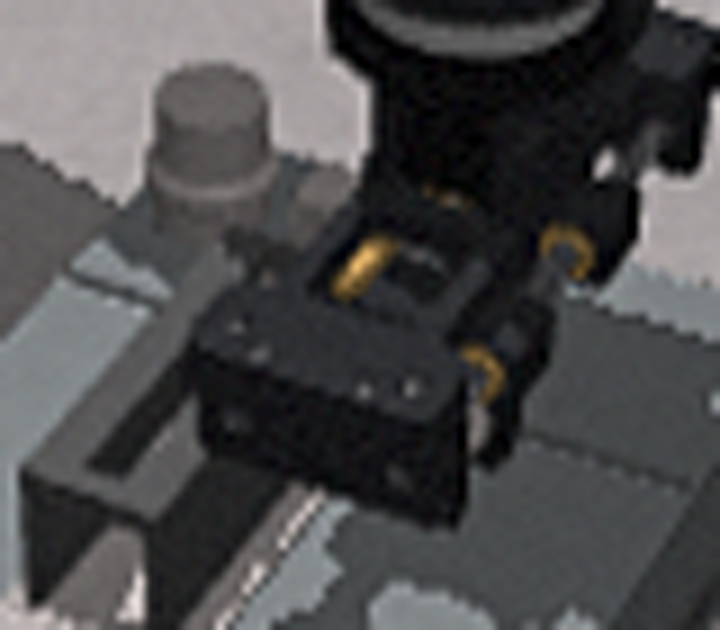

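Call:
send_rows([
  [[0,0,0,0,0,0,0.6],[0,0,0,0,0,0,0.4],[0,0,0,0,0,0,0.2],[0,0,0,0,0,0,0],[0,0,0,0,0,0,0]],
])

```text
clock: 13.75
tool_pos: [0.6306, 0.0219, 0.1115]
eef_rot: [-0.133, 0.695, -0.694, 0.133]
contact_force: [0.1, -0.1, -0.2]
opening: 0.477
```

Call:
send_rows([
  [[0,0,0,0,0,0,0],[0,0,0,0,0,0,0],[0,0,0,0,-0.1,0,0],[0,0,0,0,-0.2,0,0],[0,0,0,0,-0.3,0,0]],
])

```text
clock: 14.17
tool_pos: [0.6307, 0.0212, 0.1239]
eef_rot: [-0.133, 0.694, -0.694, 0.133]
contact_force: [-0.1, -0.2, -0.3]
opening: 0.499
```

```bash
python3 f.py;  python3 - <<'E'
from h import *
d=snap("wrist"); crop(d,140,100,380,280,3,"pics/w14.png")
E
```

```text
14.1667 chest pos [0.0446 0.0169 0.1239] force chest xyz [-0.15 -0.16 -0.28] mom [-0.01 -0.   -0.03] open 0.499 rv [0.0002 0.0004 0.0008]
```

View pics/w14.png

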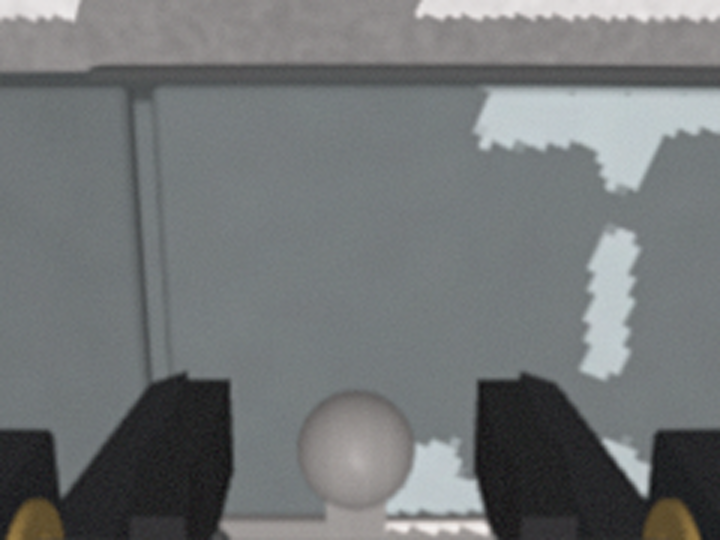

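Released, and the ball stayed down. Rising clear, then checking.

Call:
send_rows([
  [[0,0,0,0,-0.6,0,0],[0,0,0,0,-0.9,0,0],[0,0,0,0,-1,0,0],[0,0,0,0,-1,0,0],[0,0,0,0,-1,0,0]],
])

```text
clock: 14.63
tool_pos: [0.631, 0.0212, 0.2159]
eef_rot: [0.133, -0.694, 0.695, -0.133]
contact_force: [0.4, -0.1, 0.8]
opening: 0.501
```

Call:
send_rows([
  [[0,0,0,1,-0.5,0.8,0],[0,0,0,1,0,1,0],[0,0,0,1,0,1,0],[0,0,0,1,0,1,0],[0,0,0,1,0,1,0]],
])

```text
clock: 15.05
tool_pos: [0.573, -0.1061, 0.2252]
eef_rot: [0.133, -0.694, 0.695, -0.133]
contact_force: [-0.2, -0.3, 0.6]
opening: 0.501
```

Call:
send_rows([
  [[0,0,0,1,0,1,0],[0,0,0,0.6,0,0.6,0],[0,0,0,0,0,0,0],[0,0,0,0,0,0,0],[0,0,0,0,0,0,0]],
])

```text
clock: 15.47
tool_pos: [0.5565, -0.1449, 0.2246]
eef_rot: [-0.133, 0.695, -0.694, 0.134]
contact_force: [0.1, -0.3, -0.1]
opening: 0.498
```

```bash
python3 f.py;  python3 - <<'E'
from h import *
d=snap("wrist"); cv2.imwrite("pics/w15.png",d["img"][:,:,::-1])
d=snap("scene"); crop(d,200,145,340,275,5,"pics/s15.png");cv2.imwrite("pics/s15f.png",d["img"][:,:,::-1])
E
```

```text
15.4667 chest pos [-0.0857 -0.1101  0.2246] force chest xyz [ 0.02 -0.33 -0.11] mom [ 0.   -0.04 -0.01] open 0.498 rv [ 0.0004  0.002  -0.0019]
```

View pics/w15.png

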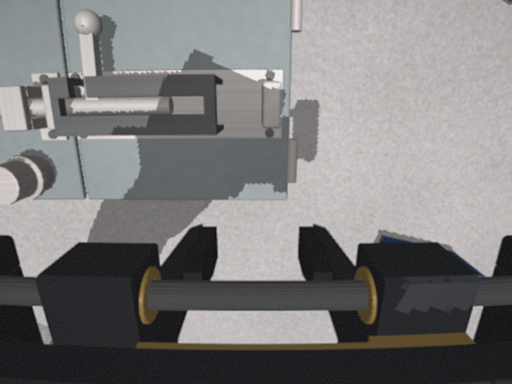

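View pics/s15.png

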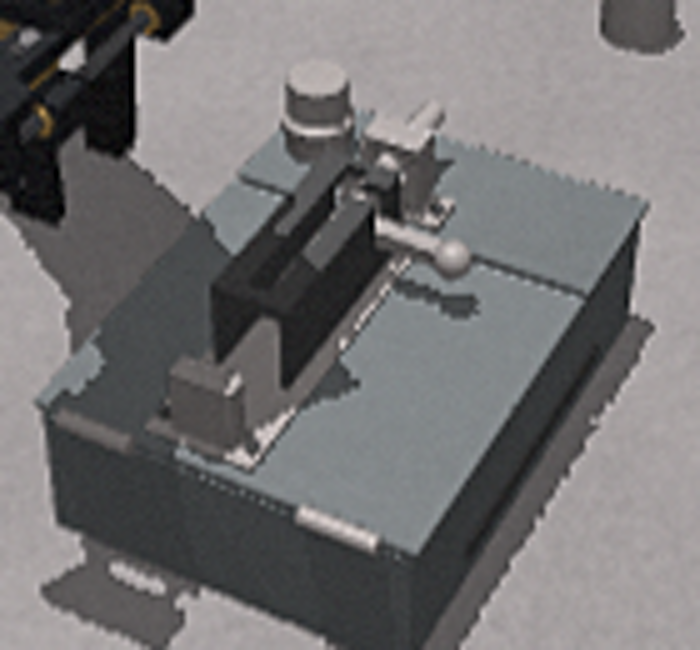

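View pics/s15f.png

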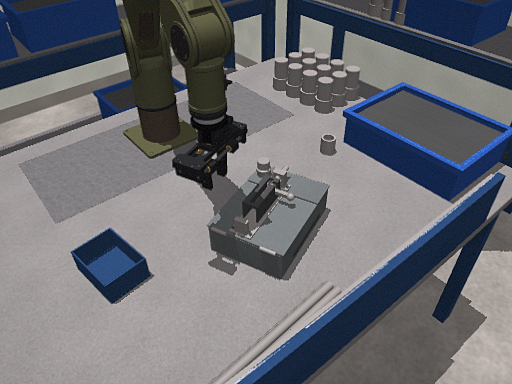

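Run:
```python
from h import *
w=snap("wrist");s=snap("scene")
k=tri([w,s],[(88.5,22),unc((454,257),200,145,5)]);print("ball",k,c_of(k))
print(get_state()["clock"],get_state()["qd"].round(3))
```

```text
ball [0.63213279 0.01893296 0.1236335 ] [0.04509382 0.01430004 0.1236335 ]
15.6667 [ 0.004  0.003  0.008  0.001  0.003 -0.002  0.003]
```

```bash
python3 -c "
from plant import job; print(job.finish_job())"
```

```text
the job is handed in; nothing more can be done
None
```

The lid is bolted. I slid the bolt across with its handle upright and turned the handle all the way down into the notch. Then I let go and drew the arm clear, and handed the job in at about 15.7 s.

- **Finding the notch:** I located it by wrist camera and did not touch the end stop. A small test turn met no resistance before I made the full turn.
- **Forces:** The readings I took stayed at a few newtons. They rose to 5.6 N only when the handle met its stop at the bottom.
- **Final check of the handle:** The ball measured at chest x = 45.1 mm and 123.6 mm above the bench. Nominal is 45 and 122 mm, so it agrees within the 2 mm calibration. The pictures show the handle still down and the bolt's end through the staple.
- **Other things:** The coupling, sleeve and bin look unmoved in the last picture; I did not measure them.

One disagreement: the first centring was about 0.8 mm short, as the camera showed. The first small correction barely moved the bolt, so I made a second one before turning.

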